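# Pack the sieved-sample vials into the caddy

### The arm

A 6-joint arm with a two-finger parallel gripper is mounted at the origin on the work surface; the furniture and walls round the work are solid. World frame = base frame: x ahead of the robot, y to its left, z up, the work surface at z = 0. Lengths are in mm, angles in rad, forces in N, time in s.
With the tool pointing down it reaches from about 275 to 825 mm from the base axis. Payload 5.2 kg.
Tool frame: the origin (TCP) lies at the very end of the fingers, on their centre line; the grasp point (between the pads) lies 19 mm behind it; z points along the fingers, y is the line along which they close (so a half turn about z gives the same grasp; the last joint's range is limited). The gripper opens to 93 mm and grips with 3 to 60 N. Pads are 15 mm wide; open, the fingers measure 128 mm over their backs; the gripper's body (75 mm by 188 mm) begins 65 mm behind the grasp point.
Start: joints at [-1.436, 0.259, 1.535, -0, 1.348, -0.203], TCP at [182.298, -518.915, 218.653] pointing down, gripper open.
Joint ranges: [-3.14, 3.14], [-0.91, 2.08], [0.19, 2.58], [-1.22, 4.36], [0.22, 2.71], [-3.12, 3.12]. Speed limits (rad/s): [2.57, 2.57, 3.14, 3.14, 3.14, 3.14].

### API

Orientations are given as [roll, pitch, yaw] about the fixed x, y, z axes, in that order (R = Rz(yaw) Ry(pitch) Rx(roll)).
In Python, from bench import robot gives the robot as it stands. The module is installed in compiled form; this text tells all that it offers. Calls block until the motion is done:
- robot.move_ptp(position, orientation): joint-space move of the TCP to a pose.
- robot.move_linear(position, ori=None, speed=150, f_stop=None): straight line of the TCP; ori=None keeps the orientation; speed is the mean speed in mm/s. With f_stop (N) it stops when the force on the tool has changed by that much, and returns True; else False.
- robot.move_j(angles): joint-space move.
- robot.move_gripper(opening): opening from 0.0 (shut) to 1.0 (fully open); the grip force is fixed at half the most; returns when the fingers have stopped.
- robot.sleep(seconds).
- robot.inverse_kinematics(position, orientation): joint angles nearest the present ones, or None.
- robot.get_image(name): name is "side" or "top"; returns a dict with "img" (384x512x3 uint8, blue, green, red), "fovy" (degrees; the focal length in pixels is half the picture's height over the tangent of half this angle, whatever the lens; pixels are square), "cx", "cy" (the principal point, pixels), "eye" and "orientation" of the camera in the world. Camera axes: x right, y down, z forward; pixel columns grow to the right and rows downward; lengths in mm; the calibration is good to about 2 mm. A picture is of the moment at which its call begins. There is no depth.
A pose or a line that the arm cannot do raises robot.MotionError and nothing moves.
- robot.hand_in(): hands the job in; it is judged then, once.
Readings, each from a call of its own:
- robot.current_t(): time.
- robot.current_qpos(): joint angles.
- robot.current_joint_vel(): joint speeds.
- robot.current_joint_efforts(): joint torques, N m.
- robot.current_tcp_pos(): TCP position.
- robot.current_eef_rot(): TCP orientation.
- robot.current_contact_force(): force on the tool from outside, world axes, zero at the start.
- robot.current_ft_torque(): the same for the moment, N m.
- robot.current_gripper_width(): opening from 0.0 (shut) to 1.0 (fully open).
- robot.current_finger_force(): force on a finger pad.
Only numpy, scipy, OpenCV 4.12 (cv2) and the standard library are available. Lean on these libraries where they do the work, as an engineer would, in place of code of your own. Each camera call takes 0.05 s, during which the arm holds its last target. There are 200 camera calls.

### The job

Gather this dig's sample vials into the wooden caddy: stand each vial upright on the floor of the holder that has the colour of its cap (red, white, black and blue). The yellow-capped and green-capped vials are from another dig and have no holder: leave them standing where they are.

Things in the scene. Friction and masses are not known exactly. Their poses are not given: they have to be found in the camera images.
- vial_red: closed clear sample vial with a red cap, 23 mm diameter (cap and body alike), 58 mm tall, about 30 g, standing upright and loose on the table; origin at the centre of its underside, z up the vial; it has no front, its yaw means nothing. Belongs in the red holder.
- vial_white: closed clear sample vial with a white cap, 23 mm diameter (cap and body alike), 58 mm tall, about 30 g, standing upright and loose on the table; origin at the centre of its underside, z up the vial; it has no front, its yaw means nothing. Belongs in the white holder.
- vial_black: closed clear sample vial with a black cap, 23 mm diameter (cap and body alike), 58 mm tall, about 30 g, standing upright and loose on the table; origin at the centre of its underside, z up the vial; it has no front, its yaw means nothing. Belongs in the black holder.
- vial_blue: closed clear sample vial with a blue cap, 23 mm diameter (cap and body alike), 58 mm tall, about 30 g, standing upright and loose on the table; origin at the centre of its underside, z up the vial; it has no front, its yaw means nothing. Belongs in the blue holder.
- vial_yellow: closed clear sample vial with a yellow cap, 23 mm diameter (cap and body alike), 58 mm tall, about 30 g, standing upright and loose on the table; origin at the centre of its underside, z up the vial; it has no front, its yaw means nothing. There is no holder of this colour: it stays where it is.
- vial_green: closed clear sample vial with a green cap, 23 mm diameter (cap and body alike), 58 mm tall, about 30 g, standing upright and loose on the table; origin at the centre of its underside, z up the vial; it has no front, its yaw means nothing. There is no holder of this colour: it stays where it is.
- holder_red: square open red plastic holder, 48 x 48 x 20 mm high, walls 3 mm, bore 42 x 42 mm, floor 4 mm above its underside, fixed in the caddy; origin at the centre of its underside, 10 mm above the table, x and y along its sides. The four stand two by two in varying order, 75 mm between centres, in a fixed wooden tray 170 mm square (200 mm over its brass handles) with an 18 mm lip, turned alike.
- holder_white: square open white plastic holder, 48 x 48 x 20 mm high, walls 3 mm, bore 42 x 42 mm, floor 4 mm above its underside, fixed in the caddy; origin at the centre of its underside, 10 mm above the table, x and y along its sides. The four stand two by two in varying order, 75 mm between centres, in a fixed wooden tray 170 mm square (200 mm over its brass handles) with an 18 mm lip, turned alike.
- holder_black: square open black plastic holder, 48 x 48 x 20 mm high, walls 3 mm, bore 42 x 42 mm, floor 4 mm above its underside, fixed in the caddy; origin at the centre of its underside, 10 mm above the table, x and y along its sides. The four stand two by two in varying order, 75 mm between centres, in a fixed wooden tray 170 mm square (200 mm over its brass handles) with an 18 mm lip, turned alike.
- holder_blue: square open blue plastic holder, 48 x 48 x 20 mm high, walls 3 mm, bore 42 x 42 mm, floor 4 mm above its underside, fixed in the caddy; origin at the centre of its underside, 10 mm above the table, x and y along its sides. The four stand two by two in varying order, 75 mm between centres, in a fixed wooden tray 170 mm square (200 mm over its brass handles) with an 18 mm lip, turned alike.

How it is judged:
By the outcome, as a careful person would: the job done as asked, in the order asked, and still so for the second after the job is handed in, with the robot touching nothing.
It also fails if it takes over 90 s, if anything falls off the work surface, if the arm or the gripper's body presses on something with over 40 N, if the wrist force passes 120 N, or if a joint passes its speed limit or range.

## Working session

There is one attempt and no reset: what is moved stays moved. The work goes in short steps, each a Python script; the robot and the scene stay as the last script left them, time stands still between calls to the robot, and variables do not carry over. Pictures are saved under pics/ and viewed, at most 14 in all, crops included, and the job is handed in when it is done.

```bash
mkdir -p pics
python3 - <<'E'
from bench import robot
import cv2
for n in("top","side"):
    d=robot.get_image(n); cv2.imwrite(f"pics/{n}0.png",d["img"])
    print(n,{k:v for k,v in d.items() if k!="img"})
print(robot.current_t(),robot.current_eef_rot())
E
```

```text
top {'fovy': 56.17449485029004, 'cx': 256.3984453772435, 'cy': 191.1448873387801, 'eye': array([461.13940526, -35.33219382, 883.29997237]), 'orientation': array([-3.07288087, -0.02271752, -1.58011356])}
side {'fovy': 48.71262079410697, 'cx': 260.9629472978388, 'cy': 189.35427446788913, 'eye': array([215.72433915, 733.11902057, 467.0989577 ]), 'orientation': array([-2.03676119,  0.02206235, -2.79364432])}
0.1 [-3.14007299e+00 -3.10259578e-04  3.37791448e-01]
```

View pics/top0.png

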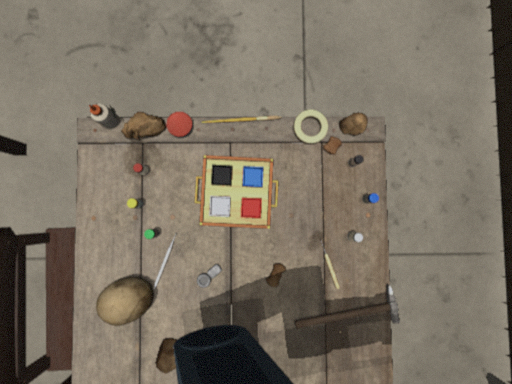

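View pics/side0.png

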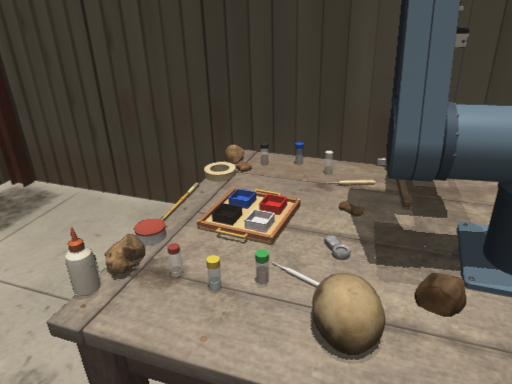

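The top view shows the red, yellow and green caps at about (138,168), (132,203) and (151,234). Black, blue and white are at about (354,161), (375,198) and (357,237), and the caddy is near (237,192). I'll zoom in next.

Run:
```python
import cv2,numpy as np
i=cv2.imread("pics/top0.png"); j=cv2.imread("pics/side0.png")
z=lambda a:cv2.resize(a,(400,400),interpolation=cv2.INTER_CUBIC)
a=np.hstack([z(i[150:250,110:210]),z(i[145:245,310:410])])
cv2.imwrite("pics/z.png",a)
```

```text
(no output)
```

View pics/z.png

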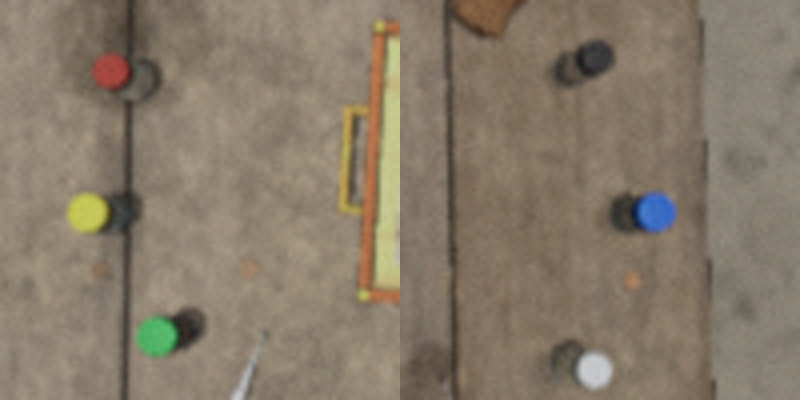

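The zoom shows cap centres at red (138,167.8), yellow (132,203.2), green (149.3,234.2), black (359,159.5), blue (373.8,198) and white (358.5,237.5). Next I measure them with masks and cross-check against the side view.

```bash
cat > h.py <<'E'
import cv2,numpy as np
from scipy.spatial.transform import Rotation as R
from bench import robot
def ray(d,u,v):
    f=d["img"].shape[0]/2/np.tan(np.radians(d["fovy"]/2))
    r=R.from_euler("xyz",d["orientation"]).apply([(u-d["cx"])/f,(v-d["cy"])/f,1]); return d["eye"],r
def plane(d,u,v,z):
    e,r=ray(d,u,v); return e+r*(z-e[2])/r[2]
def meet(a,b):
    (e,r),(g,s)=a,b; r=r/np.linalg.norm(r);s=s/np.linalg.norm(s)
    t=np.linalg.lstsq(np.c_[r,-s],g-e,rcond=None)[0]
    p,q=e+r*t[0],g+s*t[1]; return (p+q)/2,np.linalg.norm(p-q)
def mask(img,c):
    h=cv2.cvtColor(img,cv2.COLOR_BGR2HSV); H,S,V=[h[...,k].astype(int) for k in range(3)]
    return {"red":((H<8)|(H>172))&(S>130)&(V>70),"yellow":(abs(H-28)<7)&(S>140)&(V>100),"green":(abs(H-65)<18)&(S>110),
      "blue":(abs(H-111)<12)&(S>110)&(V>60),"white":(S<30)&(V>135),"black":(V<62)}[c].astype(np.uint8)
def blob(img,c,u,v,w=9):
    m=mask(img,c); k=np.zeros_like(m); k[int(v)-w:int(v)+w+1,int(u)-w:int(u)+w+1]=1
    n,l,s,ce=cv2.connectedComponentsWithStats(m*k); i=1+np.argmax(s[1:,4]); return ce[i],s[i]
E
python3 - <<'E'
from h import *
t,s=robot.get_image("top"),robot.get_image("side")
tc=dict(red=(138,168),yellow=(132,203),green=(149,234),black=(359,160),blue=(374,198),white=(358,237))
sc=dict(red=(174,249),yellow=(213,262),green=(262,257),black=(264,148),blue=(299,146),white=(329,155))
for c in tc:
    a,sa=blob(t["img"],c,*tc[c]); b,sb=blob(s["img"],c,*sc[c])
    p,g=meet(ray(t,*a),ray(s,*b))
    print(c,a.round(1),sa[2:],b.round(1),sb[2:],"plane57",plane(t,*a,57).round(1)[:2],"tri",p.round(1),"gap",g.round(1))
th=dict(black=(222,175),blue=(253,177),white=(221,206),red=(251,208)); P={}
for c in th:
    m=mask(t["img"],c); u,v=th[c]; k=np.zeros_like(m);k[v-13:v+14,u-14:u+15]=1
    (cc,wh,an)=cv2.minAreaRect(cv2.findNonZero(m*k)); P[c]=plane(t,*cc,29)
    print("holder",c,cc,wh,an,P[c].round(1))
C=sum(P.values())/4; print(C)
for a,b in(("black","blue"),("white","red"),("white","black"),("red","blue")):
    q=P[b]-P[a]; print(a,b,np.hypot(*q[:2]),np.degrees(np.arctan2(q[1],q[0])))
E
```

```text
red [137.6 167.5] [10  9 61] [173.1 247.9] [11 11 92] plane57 [574.4 217.6] tri [574.  218.3  53.2] gap 2.2
yellow [131.7 202.7] [ 9  8 44] [212.5 259.1] [13  9 89] plane57 [493.6 229.9] tri [492.9 229.9  56. ] gap 1.5
green [149.4 233.7] [10  9 73] [261.6 254.7] [ 12  13 103] plane57 [423.  189.1] tri [422.2 189.8  53.3] gap 1.5
black [357.5 159.6] [ 8  8 37] [267.6 144.2] [ 14  13 105] plane57 [ 589.8 -291.1] tri [ 584.3 -292.9   56.8] gap 11.6
blue [373.1 197.7] [11 10 76] [299.  144.9] [ 9  7 51] plane57 [ 500.6 -325. ] tri [ 500.  -327.2   51.2] gap 1.7
white [358.3 237.1] [ 9 10 65] [328.6 151.9] [ 7  3 16] plane57 [ 410.1 -287.8] tri [ 409.6 -288.2   55.8] gap 0.9
holder black (221.3288116455078, 174.73931884765625) (18.71348762512207, 18.52635383605957) 3.5763344764709473 [559.6  27.9  29. ]
holder blue (252.5697021484375, 176.23361206054688) (18.74089813232422, 19.19357681274414) 5.19442892074585 [555.5 -46.5  29. ]
holder white (219.0, 206.0) (20.0, 20.0) 90.0 [485.2  33.6  29. ]
holder red (250.5, 207.5) (19.0, 19.0) 90.0 [481.  -40.9  29. ]
[520.31868756  -6.46131628  29.        ]
black blue 74.52636067288249 -93.14284591482327
white red 74.68331501920268 -93.22800079549017
white black 74.6284693916699 -4.3812324748857385
red blue 74.7362195166782 -4.259157134933723
```

```bash
cat >> h.py <<'E'
V=dict(red=(574.2,217.9),white=(409.9,-288),black=(590.3,-293),blue=(500.3,-326))
C=np.array([520.3,-6.5]); YAW=np.radians(-3.75); O=[np.pi,0,YAW]
u=np.array([np.cos(YAW),np.sin(YAW)]); w=np.array([-u[1],u[0]])
H={c:C+37.5*(a*u+b*w) for c,a,b in(("black",1,1),("blue",1,-1),("white",-1,1),("red",-1,-1))}
def do(c):
    robot.move_gripper(50/93)
    robot.move_ptp([*V[c],140],O)
    hit=robot.move_linear([*V[c],22],speed=110,f_stop=8)
    robot.move_gripper(0)
    g=robot.current_gripper_width()*93
    robot.move_linear([*V[c],140],speed=150)
    robot.move_ptp([*H[c],140],O)
    robot.move_linear([*H[c],46],speed=120)
    t=robot.move_linear([*H[c],34],speed=25,f_stop=4)
    print(c,"hit",hit,"width",g,"held",robot.current_gripper_width()*93,"touch",t,robot.current_tcp_pos().round(1))
    robot.move_gripper(50/93)
    robot.move_linear([*H[c],140],speed=150)
    print("t",robot.current_t())
E
python3 - <<'E'
from h import *
do("red")
robot.move_ptp([350,-150,200],O)
i=robot.get_image("top")["img"];j=robot.get_image("side")["img"]
cv2.imwrite("pics/r.png",np.hstack([cv2.resize(i[140:240,190:290],(400,400)),cv2.resize(j[170:270,190:310],(400,333))[:333].copy() if 0 else cv2.resize(j[160:260,200:300],(400,400))]))
E
```

```text
red hit False width 22.103776932785532 held 22.212973650339034 touch True [480.7 -41.6  36. ]
t 10.675
```

View pics/r.png

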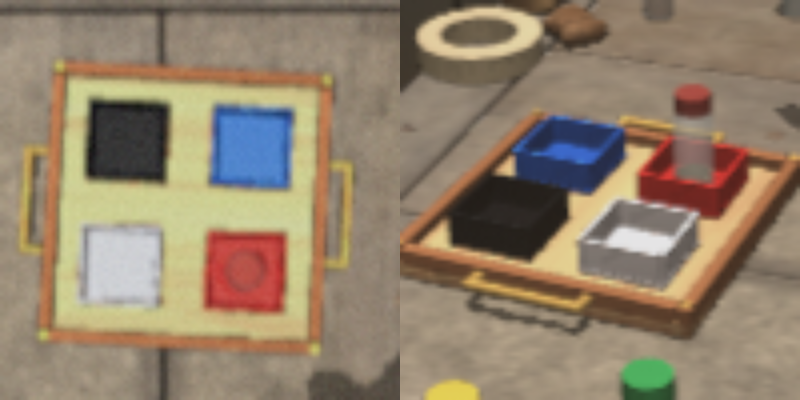

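The red vial is upright in the red holder: its cap is at (245,270) in the left crop, central in the bore. Now I do the rest the same way.

Run:
```python
from h import *
for c in("white","black","blue"): do(c)
robot.move_ptp([350,-150,200],O)
i=robot.get_image("top")["img"];j=robot.get_image("side")["img"]
cv2.imwrite("pics/f.png",np.hstack([cv2.resize(i[130:250,110:290],(450,300)),cv2.resize(j[140:300,150:340],(350,300))]))
print(robot.current_t())
```

```text
white hit False width 22.25132219761107 held 21.854688142065722 touch True [485.5  33.4  35.8]
t 19.2917
black hit False width 22.326601836199064 held 22.31271060880362 touch True [560.4  28.5  35.9]
t 27.6333
blue hit False width 21.849200267797666 held 22.09188481809335 touch True [555.5 -46.5  36. ]
t 35.9083
36.95
```

View pics/f.png

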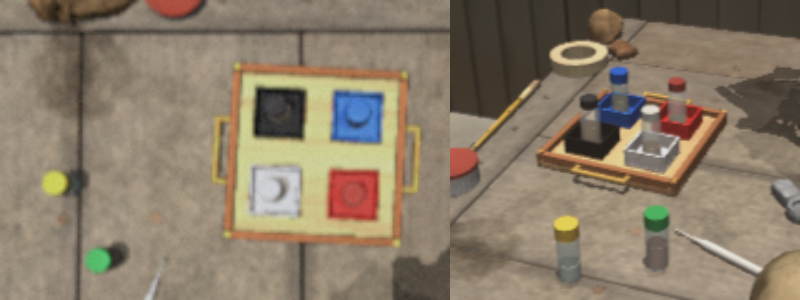

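The left crop shows all four vials in their holders, with yellow and green still in place. In the side view (590,115) the black vial might lean a little, so I'll zoom in on it.

Run:
```python
from h import *
j=robot.get_image("side")["img"];i=robot.get_image("top")["img"]
j=cv2.convertScaleAbs(cv2.resize(j[170:240,200:300],(500,350),interpolation=cv2.INTER_CUBIC),alpha=1.4,beta=20)
i=cv2.convertScaleAbs(cv2.resize(i[155:225,205:265],(300,350),interpolation=cv2.INTER_CUBIC),alpha=1.4,beta=20)
cv2.imwrite("pics/g.png",np.hstack([j,i]))
```

```text
(no output)
```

View pics/g.png

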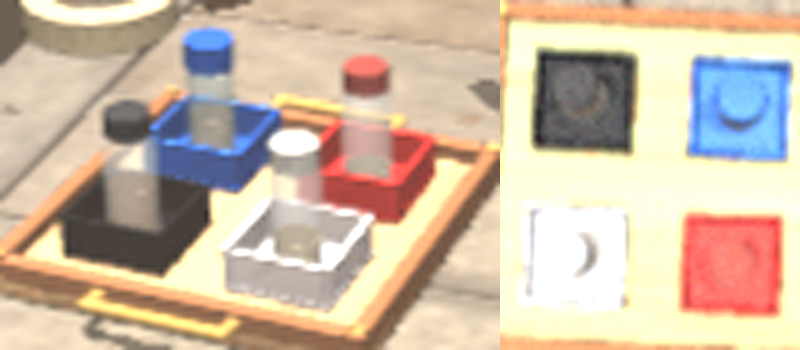

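In the zoom all four look upright, but the black cap (575,85) sits off its holder centre (585,102). I'll check numerically whether that is a lean or an offset.

Run:
```python
from h import *
t,s=robot.get_image("top"),robot.get_image("side")
def proj(d,p):
    f=192/np.tan(np.radians(d["fovy"]/2)); q=R.from_euler("xyz",d["orientation"]).inv().apply(np.array(p)-d["eye"])
    return np.array([d["cx"]+f*q[0]/q[2],d["cy"]+f*q[1]/q[2]])
# cap-centre pixels (crop/5+offset): top view cap top, side view cap middle
T=dict(black=(575,85),blue=(740,105),white=(570,253),red=(737,260))
S=dict(black=(126,122),blue=(209,52),white=(296,150),red=(366,77))
big=s["img"].copy()
j=cv2.convertScaleAbs(cv2.resize(big[170:240,200:300],(800,560),interpolation=cv2.INTER_CUBIC),alpha=1.4,beta=20)
for c in T:
    a=(205+(T[c][0]-500)/5-.4,155+T[c][1]/5-.4); b=(200+S[c][0]/5-.4,170+S[c][1]/5-.4)
    top=plane(t,*a,72); tri,g=meet(ray(t,*a),ray(s,*b))
    print(c,"cap - holder",(top[:2]-H[c]).round(1),"tri",(tri[:2]-H[c]).round(1),tri[2].round(1),g.round(1))
    for dx in(-11.5,11.5):  # upright silhouette through the measured cap (drawn from the side image's cap point)
        e,r=ray(s,*b); p=e+r*((68-e[2])/r[2]); 
        sx=R.from_euler("xyz",s["orientation"]).apply([1,0,0])*dx
        q=[(proj(s,p+sx+[0,0,h])-[200,170]+.5)*8 for h in(0,-38)]
        cv2.line(j,*[tuple(int(v) for v in k) for k in q],(0,255,0),1)
cv2.imwrite("pics/k.png",j)
```

```text
black cap - holder [1.6 0.2] tri [1.3 0.2] 65.9 2.3
blue cap - holder [-3.1  0.4] tri [-1.9  0.4] 65.1 0.8
white cap - holder [ 0.4 -2.3] tri [-0.1 -2.1] 66.3 1.6
red cap - holder [ 1.6 -2.6] tri [ 0.7 -3. ] 64.1 2.1
```

View pics/k.png

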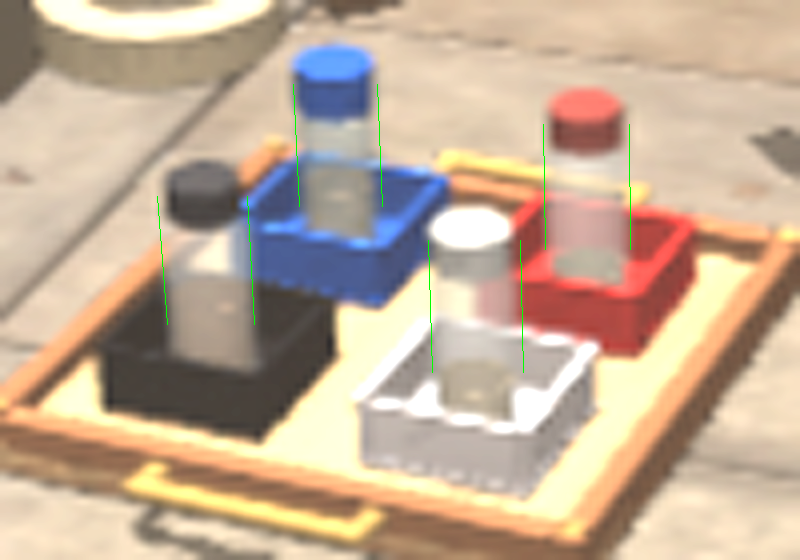

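The vial walls run parallel to the vertical guide lines and every cap is within about 3 mm of its holder's centre, at the height of a standing vial. All four stand upright, so I'm handing in.

```bash
python3 -c "
from bench import robot
print(robot.hand_in(),robot.current_t())"
```

```text
the job is handed in; nothing more can be done
the job is handed in; nothing more can be done
```

The red, white, black and blue vials each stand upright in the holder of their colour, the yellow and green vials were left where they stood, and the job is handed in at about 37 s of robot time.

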